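# Close a sample tub with the toggle clamp of the closing jig

### The arm

A 6-joint arm with a two-finger parallel gripper is mounted at the origin on the work surface. World frame = base frame: x ahead of the robot, y to its left, z up, the work surface at z = 0. Lengths are in m, angles in rad, forces in N, time in s.
With the tool pointing down it reaches from about 0.4 to 0.825 m from the base axis. Payload 7 kg.
Tool frame: the origin (TCP) lies on the centre line of the jaws, within the pads' length; the fingertips stand 22 mm ahead of it and the grasp point (between the pads) lies 3 mm ahead of it; z points along the fingers, y is the direction in which the jaws open and shut (so a half turn about z gives the same grasp; the last joint's range is limited). The gripper opens to 88 mm and grips with 3 to 60 N. Pads are 19 mm wide; open, the fingers measure 130 mm over their backs; the gripper's body (78 mm by 193 mm) begins 47 mm behind the grasp point.
Start: joints at [-0.824, 0.359, 0.012, 0, -1.224, -0.288], TCP at [0.299, -0.605, 0.249] pointing down, gripper open.
Joint ranges: [-3.07, 3.07], [-1.43, 2.12], [-1.02, 1.25], [-3.03, 1.67], [-3.05, -0], [-3.03, 3.03]. Speed limits (rad/s): [2.39, 2.39, 3.01, 3.14, 3.14, 3.14].

### API

Orientations are given as a unit quaternion [x, y, z, w].
In Python, from bench import observe, capture, job_done gives the robot as it stands. The module is installed in compiled form; this text tells all that it offers.
- The arm moves only by the tool apply_moves, never from a script. Its argument "rows" is a list of rows, each an object of numbers: "tx", "ty", "tz": the shift along the tool's x, y, z in units of 60 mm (1.0 is 60 mm); "rx", "ry", "rz": the turn, a rotation vector about the tool's x, y, z in units of 5 degrees (1.0 is 5 degrees). A call has 1 to 5 rows; each row is the pose to reach, as a shift and turn from the pose measured when the call began, along the tool's axes at that moment; what a row does not reach only later rows make up. A row lasts 1/8 s, in which the tool goes at most 62.5 mm and 10.7 degrees, less where a joint would pass 70% of its speed; a pose out of reach is approached as far as the arm can. A call with a gripper value outside its range is refused whole. "claw" is the finger opening in mm, from 0 to 87.6, set as the call begins (left out, the last holds). The fingers move at their own pace and stop on an object; "force" is the grip in N (left out, the last holds). Time passes only in rows, so rows that repeat a pose let the fingers close. It gives the time, the measured TCP pose, the force and the opening at its end, in the units of the state.
- observe(): the state, without advancing time (a new reading comes with each control period).
- capture(name): name is "scene" or "top" or "wrist"; returns a dict with "pixels" (400x640x3 uint8, blue, green, red), "fx", "fy", "cx", "cy" (pixels), "view" (4x4, takes a point from world to camera coordinates). Camera axes: x right, y up, looking along -z (the intrinsics and any distortion apply to the point x, -y, -z); pixel columns grow to the right and rows downward; lengths in m; the calibration is good to about 2 mm. A picture is of the moment at which its call begins. There is no depth.
- job_done(): hands the job in, once; it reports no verdict.
The state is a dict: "clock": time; "joint_positions": joint angles; "joint_vel": joint speeds; "tau": joint torques, N m; "tcp_pos": TCP position; "ee_rot": TCP orientation; "contact_force": force on the tool from outside, world axes, zero at the start; "ft_torque": the same for the moment, N m; "gripper_width": finger opening in m.
Only numpy, scipy, OpenCV 4.12 (cv2) and the standard library are available. Lean on these libraries where they do the work, as an engineer would, in place of code of your own. Each camera call takes 0.05 s, during which the arm holds its last target.

### The job

The sample tub stands in the closing jig with its clip lid only resting on top. Swing the toggle clamp's handle over centre so that the clamp presses the lid home and locks, then swing the handle fully back and let go, leaving the clamp open and the tub in the jig with its lid snapped on. Do not touch the tub or its lid with the robot, and leave the other things on the bench where they are.

Things in the scene. Friction and masses are not known exactly. Their poses are not given: they have to be found in the camera images.
- jig: Closing jig, fixed: aluminium plate 240 x 130 x 12 mm, a steel toggle clamp on one half and a nest of low corner stops on the other. Origin: centre of the plate's underside, on the bench. x runs from the clamp to the nest, z up; handle and clamp arm swing in its x-z plane (y = 0). The clamp bracket is 52 mm long, 68 mm wide, centred at x = -68 mm, 100 mm high.
- nest (a point): Middle of the nest on the top of the jig's plate, 60 mm in +x of the jig's origin and 12 mm above the bench; axes as the jig's.
- handle_pivot (a point): Pivot of the clamp handle, on the jig at x = -75 mm, y = 0, 80 mm above the bench; axes as the jig's; the handle turns about its y axis.
- handle_ball (a point): Centre of the 32 mm black ball knob on the end of the handle, a 13 mm round steel rod. At joint value h it lies 120 cos h mm from the pivot towards the jig's -x and 120 sin h mm above it: level with the pivot at 0 (nothing under it), above it when locked. It can be held from above, fingers closing along the jig's y, and turns between them.
- clamp_handle (a joint): Handle angle in rad: 0 fully back (stop), growing as it swings up and over towards the nest, 1.62 locked at the stop. It drives the clamp arm: upright at 0, furthest down at 1.50 (centre), then backing off slightly, so past 1.50 the clamp holds itself. It stays where left (about 1 N friction at the ball); pressing the lid home takes about 4 to 10 N at the ball, unlocking 2 to 5 N.
- clamp_foot: Rubber-soled foot, 30 mm across, on the end of the steel clamp arm, sprung 1.8 N/mm along its stem. Origin: centre of the sole; its z points up the stem when the clamp is shut. It lies 120 mm from the arm's pivot (jig x = -60 mm, 73 mm above the bench). Shut, it presses on the middle of the lid; open, the arm stands upright to about 205 mm above the bench.
- tub: Clear plastic sample tub with brown chips inside, loose in the nest: 100 x 76 mm, 46 mm high, with a 4 mm thick rim flange that stands out 4 mm all round. Origin: centre of its underside; z up, x along its length (as the jig's).
- lid: White lid, a 110 x 86 x 5 mm plate with a spring clip arm 40 mm wide and 10 mm deep under each long side. Origin: centre of the plate's underside. At the start it rests on its clips, the origin about 55 mm above the tub's origin; snapped home the plate lies on the rim (46 mm above the tub's origin, with up to about 1.5 mm of play).
- lid_top (a point): Centre of the lid's upper face, 5 mm above the lid's origin.
- pot0: A lidded sample pot beside the jig, 56 mm across, 55 mm high, loose on the bench, to be left alone. Origin: centre of its underside.
- pot1: Another lidded sample pot beside the jig, 56 mm across, 55 mm high, loose on the bench, to be left alone. Origin: centre of its underside.
- pot2: Another such pot, further off to the left, 56 mm across, 55 mm high, loose on the bench, to be left alone. Origin: centre of its underside.
- pot3: Another such pot, further off to the left, 56 mm across, 55 mm high, loose on the bench, to be left alone. Origin: centre of its underside.
- parcel0: Film-wrapped parcel, 150 x 85 x 50 mm, loose on the bench, to be left alone. Origin: centre of its underside.
- parcel1: Film-wrapped parcel, 130 x 80 x 45 mm, loose on the bench, to be left alone. Origin: centre of its underside.
- spare_tub: Empty tub without lid, same size as the one in the jig, loose on the bench, to be left alone. Origin: centre of its underside.

How it is judged:
On the way, in this order (a step that is already met when the one before it is completed fails the run):
1. the clamp is swung over centre and locked with its foot pressing on the lid, and the lid has gone home (value of joint clamp_handle above 1.53 rad and contact force between clamp_foot and lid above 3 N and z of lid in the frame of tub below 0.049 m), for 0.2 s.
2. the handle is swung back and the clamp is open (value of joint clamp_handle below 0.35 rad), for 0.2 s.
At the end, for the whole second after the job is handed in: The clamp handle is back (below 0.35 rad), the lid is snapped home on the tub (its origin 44 to 49 mm above the tub's, within 5 mm of its centre, level with it to 0.04 rad), and the tub stands upright and at rest in the nest (within 6 mm) (value of joint clamp_handle below 0.35 rad and z of lid in the frame of tub between 0.044 and 0.049 m and angle between the z axis of lid and the z axis of tub, either way round below 0.04 rad and horizontal distance between lid and tub below 0.005 m and distance between tub and nest below 0.006 m and angle between tub's own z axis and vertical below 0.05 rad and linear speed of each of tub, lid below 0.02 m/s); the robot touches nothing.
It fails at once if the robot touches the lid or the tub (more than 1 N) (contact force between any of the arm, the fingers and lid above 1 N or contact force between any of the arm, the fingers and tub above 1 N).
It fails at once if another loose thing on the bench is moved by more than 30 mm (distance of any of pot0, pot1, pot2, pot3, parcel0, parcel1, spare_tub from where it was at the start of the episode above 0.03 m).
It also fails if it takes over 45 s, if anything falls off the work surface, if the arm or the gripper's body presses on something with over 40 N, if the wrist force passes 120 N, or if a joint passes its speed limit or range.

## Working session

There is one attempt and no reset: what is moved stays moved. The work goes in short steps, Python scripts to look and compute and a tool call to move; the robot and the scene stay as the last step left them, time stands still between calls to the robot, and variables do not carry over. Pictures are saved under pics/ and viewed, and the job is handed in when it is done.

Besides the shell and the picture viewer there is one more tool, called after "Call:" as a command line: name --argument value ..., lists and objects as JSON in quotes. apply_moves: Moves the arm, as the interface text tells. Its arguments: {"type":"object","properties":{"rows":{"type":"array","items":{"type":"object","properties":{"tx":{"type":"number"},"ty":{"type":"number"},"tz":{"type":"number"},"rx":{"type":"number"},"ry":{"type":"number"},"rz":{"type":"number"}}}},"claw":{"type":"number"},"force":{"type":"number"}},"required":["rows"]}

```bash
mkdir -p pics; python3 - <<'E'
from bench import *
import cv2,json,numpy as np
print(observe())
for n in ["scene","top"]:
    c=capture(n); cv2.imwrite(f"pics/{n}0.png",c["pixels"]); print(n,{k:(np.round(v,4).tolist() if k!='pixels' else 0) for k,v in c.items()})
E
```

```text
{'clock': 0.0, 'joint_positions': array([-8.23917266e-01,  3.59372534e-01,  1.10652813e-02, -3.43218193e-04,
       -1.22409494e+00, -2.88109360e-01]), 'joint_vel': array([-0.00020359, -0.00161872, -0.00035185,  0.00052183,  0.00018749,
        0.00019877]), 'tau': array([-1.61707278e-03, -5.82711732e+01,  2.93049073e+01,  6.99695528e+00,
        6.77060147e-03, -2.00475574e-04]), 'tcp_pos': array([ 0.29870467, -0.60480929,  0.24763598]), 'ee_rot': array([-2.27321542e-01,  9.73819411e-01,  7.77620439e-04, -2.56990654e-04]), 'contact_force': array([ 0.11018708, -0.71752756, -0.67821864]), 'ft_torque': array([-0.03415933,  0.0296971 , -0.01429148]), 'gripper_width': 0.08738778687872027}
scene {'pixels': 0, 'fx': 368.4568, 'fy': 368.4568, 'cx': 321.9518, 'cy': 199.7158, 'view': [[0.8817, 0.4715, -0.0143, -0.4297], [-0.3636, 0.6986, 0.6162, 0.0969], [0.3005, -0.5382, 0.7874, -1.2092], [0.0, 0.0, 0.0, 1.0]]}
top {'pixels': 0, 'fx': 419.7212, 'fy': 419.7212, 'cx': 314.5376, 'cy': 195.7365, 'view': [[0.0245, -0.9996, 0.0112, -0.0212], [0.9976, 0.0252, 0.064, -0.5162], [-0.0642, 0.0096, 0.9979, -1.3101], [0.0, 0.0, 0.0, 1.0]]}
```

View pics/scene0.png

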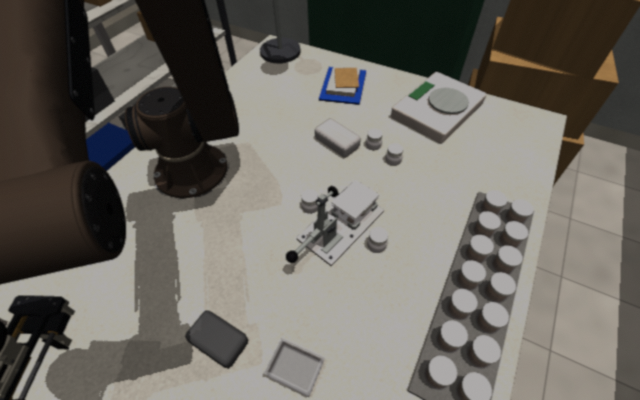

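View pics/top0.png

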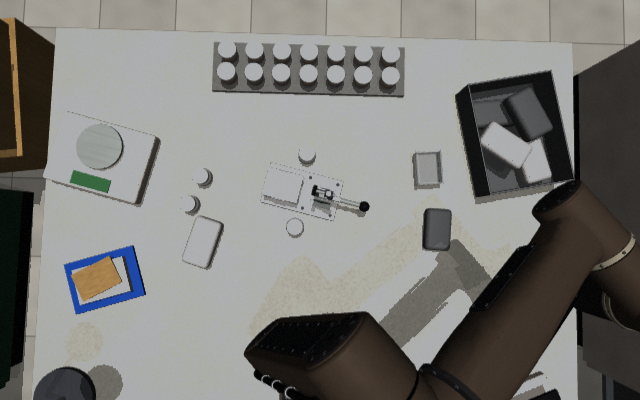

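The top view shows the jig with its plate around (303,190), the ball at (364,206), the lid at about (283,185), and pots at (307,155) and (295,227). I'll enlarge both views.

```bash
python3 - <<'E'
import cv2
a=cv2.imread("pics/top0.png")[140:245,250:385]; cv2.imwrite("pics/topc.png",cv2.resize(a,None,fx=5.5,fy=5.5,interpolation=cv2.INTER_CUBIC))
a=cv2.imread("pics/scene0.png")[170:280,275:405]; cv2.imwrite("pics/scenec.png",cv2.resize(a,None,fx=5.4,fy=5.4,interpolation=cv2.INTER_CUBIC))
E
```

```text
(no output)
```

View pics/topc.png

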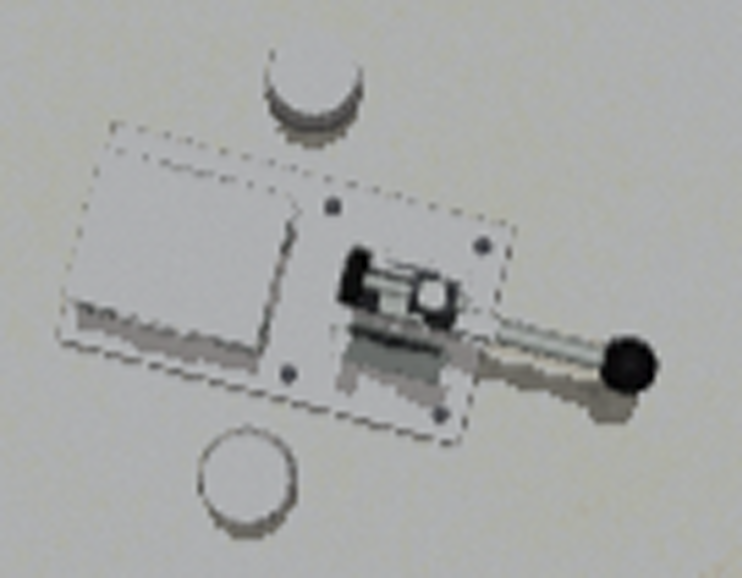

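View pics/scenec.png

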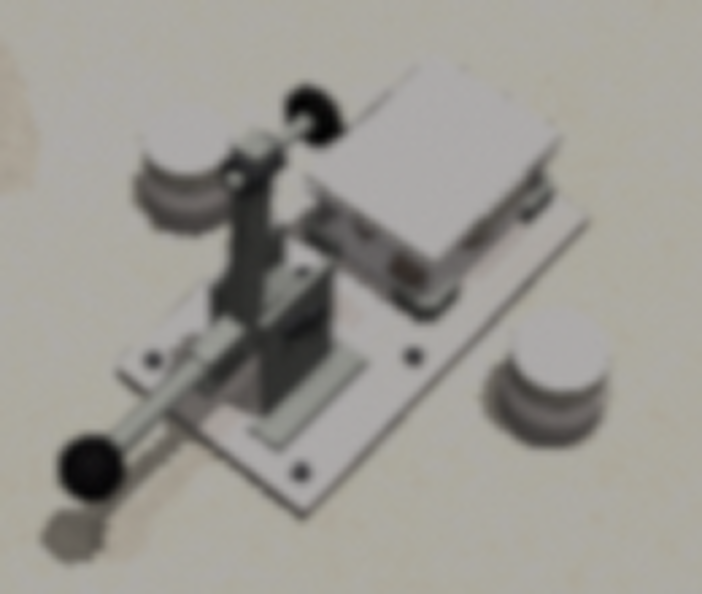

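```bash
cat > h.py <<'E'
import numpy as np
from bench import *
C={"top":(419.7212,419.7212,314.5376,195.7365,np.array([[0.0245,-0.9996,0.0112,-0.0212],[0.9976,0.0252,0.064,-0.5162],[-0.0642,0.0096,0.9979,-1.3101],[0,0,0,1]])),
"scene":(368.4568,368.4568,321.9518,199.7158,np.array([[0.8817,0.4715,-0.0143,-0.4297],[-0.3636,0.6986,0.6162,0.0969],[0.3005,-0.5382,0.7874,-1.2092],[0,0,0,1]]))}
def proj(c,P):
    fx,fy,cx,cy,V=C[c]; p=V@np.append(P,1); return np.array([cx+fx*p[0]/-p[2], cy-fy*p[1]/-p[2]])
def J(q,P): # jig pose x,y,yaw
    c,s=np.cos(q[2]),np.sin(q[2]); return np.array([q[0]+c*P[0]-s*P[1],q[1]+s*P[0]+c*P[1],P[2]])
E
python3 - <<'E'
from h import *
from scipy.optimize import least_squares
T=lambda u,v:np.array([250+u/5.5,140+v/5.5]); S=lambda u,v:np.array([275+u/5.4,170+v/5.4])
# top view: image right ~ -y world, up ~ +x. nest left => jig x ~ +y world
obs=[("top",(.12,.065,.012),T(112,123),0),]
E=[(.12,-.065),( -.12,-.065),(-.12,.065),(.12,.065)]
obs=[("top",(*e,.012),T(*p)) for e,p in zip(E,[(112,123),(515,228),(458,443),(60,342)])]
obs+=[("scene",(*e,.012),S(*p)) for e,p in zip(E[:2],[(588,222),(303,518)])]
obs+=[("scene",(-.12,.065,.012),S(118,373))]
obs+=[("top",(-.195,0,.08),T(628,365)),("scene",(-.195,0,.08),S(92,467))]
f=lambda q:np.concatenate([proj(c,J(q,np.array(P)))-p for c,P,p in obs])
r=least_squares(f,[.5,0,1.4],loss='soft_l1')
print(r.x); print(np.round(f(r.x).reshape(-1,2),2))
q=r.x
print("ball",J(q,(-.195,0,.08)),"pivot",J(q,(-.075,0,.08)),"foot locked",J(q,(.06,0,.07)))
E
```

```text
[0.53133481 0.03134591 1.34426323]
[[ 0.38 -0.56]
 [ 0.13 -0.93]
 [ 0.46 -0.38]
 [-0.64 -0.89]
 [-0.38 -1.77]
 [-0.3  -1.18]
 [-1.57 -1.52]
 [ 0.28 -1.09]
 [-0.63  0.43]]
ball [ 0.4875377  -0.15867202  0.08      ] pivot [ 0.51448976 -0.04173791  0.08      ] foot locked [0.54481084 0.08981296 0.07      ]
```

```bash
cat >> h.py <<'E'
from scipy.spatial.transform import Rotation as R
Q=np.array([0.53133481,0.03134591,1.34426323])
def Rt(pitch=0): # tool down, tool y along jig +-y ; 
    y=np.array([-np.sin(Q[2]),np.cos(Q[2]),0]); z=np.array([0,0,-1.]); x=np.cross(y,z)
    return R.from_matrix(np.array([x,y,z]).T)
def rows(targets,rot=None):
    o=observe(); r0=R.from_quat(o["ee_rot"])
    for t in targets:
        d=r0.inv().apply(np.array(t)-o["tcp_pos"])/.06
        w=(r0.inv()*(rot or Rt())).as_rotvec()/np.deg2rad(5)
        print(np.round(d,3),np.round(w,2))
def st():
    o=observe(); print(o["clock"],np.round(o["tcp_pos"],4),np.round(o["contact_force"],1),np.round(o["gripper_width"],4),np.round(o["joint_positions"],2))
    return o
E
python3 - <<'E'
from h import *
rows([(.4875,-.1587,.2)])
E
```

```text
[-6.113  5.274  0.803] [ 2.000e-02  1.000e-02 -1.015e+01]
```

Call:
apply_moves --rows '[{"tx": -0.8,"ty": 0.7,"tz": 0.1,"rz": -1.5},{"tx": -1.6,"ty": 1.4,"tz": 0.2,"rz": -3},{"tx": -2.4,"ty": 2.1,"tz": 0.3,"rz": -4.5},{"tx": -3.2,"ty": 2.8,"tz": 0.4,"rz": -6},{"tx": -4.0,"ty": 3.5,"tz": 0.5,"rz": -7.5}]' --claw 70 --force 25

```text
validation failed for argument at $.ro...
```

```bash
python3 - <<'E'
from h import *
st();rows([(.4875,-.1587,.2)])
E
```

```text
0.1 [ 0.2987 -0.6049  0.2478] [-0.3 -0.3 -0.3] 0.0876 [-0.82  0.36  0.01 -0.   -1.22 -0.29]
[-6.113  5.274  0.803] [ 2.000e-02  1.000e-02 -1.015e+01]
```

The call was refused in the rows, perhaps because every key is required or there's a size limit. I'll try full keys with a small value.

Call:
apply_moves --rows '[{"tx": -0.8,"ty": 0.7,"tz": 0.1,"rx": 0,"ry": 0,"rz": -1.5},{"tx": -1.6,"ty": 1.4,"tz": 0.2,"rx": 0,"ry": 0,"rz": -3}]' --claw 70 --force 25

```text
clock: 0.35
tcp_pos: [0.3461, -0.489, 0.235]
ee_rot: [-0.354, 0.935, 0.001, -0.0]
contact_force: [1.0, -0.0, 0.3]
gripper_width: 0.0735
```

All six keys are needed, and with them the move works. I'll carry on.

```bash
python3 - <<'E'
from h import *
st();rows([(.4875,-.1587,.2)])
E
```

```text
0.35 [ 0.3461 -0.489   0.235 ] [ 1.  -0.   0.3] 0.0735 [-0.63  0.25 -0.18 -0.   -1.15 -0.22]
[-5.409  2.568  0.591] [ 0.03  0.01 -7.12]
```

Call:
apply_moves --rows '[{"tx": -0.9,"ty": 0.43,"tz": 0.1,"rx": 0,"ry": 0,"rz": -1.5},{"tx": -1.8,"ty": 0.86,"tz": 0.2,"rx": 0,"ry": 0,"rz": -3},{"tx": -2.7,"ty": 1.3,"tz": 0.3,"rx": 0,"ry": 0,"rz": -4.5},{"tx": -3.6,"ty": 1.7,"tz": 0.4,"rx": 0,"ry": 0,"rz": -6},{"tx": -4.5,"ty": 2.14,"tz": 0.5,"rx": 0,"ry": 0,"rz": -7.1}]'

```text
clock: 0.98
tcp_pos: [0.464, -0.2122, 0.2052]
ee_rot: [-0.623, 0.782, 0.001, 0.0]
contact_force: [0.7, -0.1, 0.2]
gripper_width: 0.0699
```

```bash
python3 - <<'E'
from h import *
st();rows([(.4875,-.1587,.17)])
E
```

```text
0.975 [ 0.464  -0.2122  0.2052] [ 0.7 -0.1  0.2] 0.0699 [-0.05  0.12 -0.41 -0.   -1.04 -0.18]
[-0.955 -0.184  0.587] [0.03 0.02 0.02]
```

Call:
apply_moves --rows '[{"tx": -0.5,"ty": -0.1,"tz": 0.3,"rx": 0,"ry": 0,"rz": 0},{"tx": -0.95,"ty": -0.18,"tz": 0.59,"rx": 0,"ry": 0,"rz": 0},{"tx": -0.95,"ty": -0.18,"tz": 0.59,"rx": 0,"ry": 0,"rz": 0}]'

```text
clock: 1.35
tcp_pos: [0.4868, -0.1574, 0.1684]
ee_rot: [-0.624, 0.781, 0.002, -0.001]
contact_force: [0.1, 0.7, -0.1]
gripper_width: 0.0701
```

```bash
python3 - <<'E'
from h import *
import cv2
c=capture("wrist"); cv2.imwrite("pics/w1.png",c["pixels"]); print({k:np.round(v,4).tolist() for k,v in c.items() if k!='pixels'})
fx,fy,cx,cy,V=c["fx"],c["fy"],c["cx"],c["cy"],c["view"]; C["wrist"]=(fx,fy,cx,cy,V)
print(proj("wrist",J(Q,(-.195,0,.08))),proj("wrist",J(Q,(-.075,0,.08))))
st()
c=capture("top"); cv2.imwrite("pics/t1.png",c["pixels"])
E
```

```text
{'fx': 360.7374, 'fy': 360.7374, 'cx': 317.6436, 'cy': 198.1833, 'view': [[-0.9753, 0.221, 0.0041, 0.5092], [-0.2112, -0.9264, -0.3117, -0.0294], [-0.0651, -0.3049, 0.9502, -0.3313], [0.0, 0.0, 0.0, 1.0]]}
[316.15953989 213.76056109] [315.78443653 360.62597788]
1.4 [ 0.4869 -0.1582  0.1692] [-0.6 -0.2  0.4] 0.0699 [ 0.07  0.16 -0.45 -0.   -0.96 -0.29]
```

View pics/w1.png

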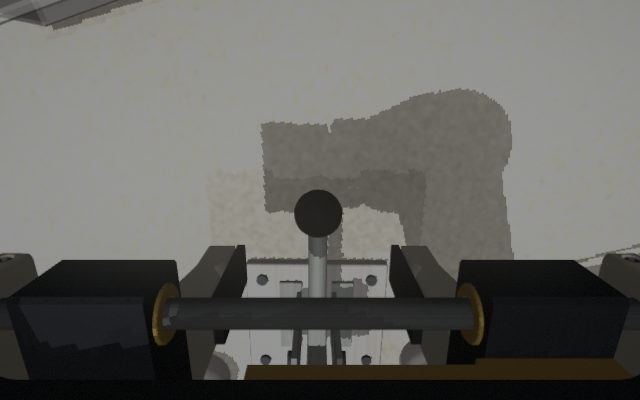

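View pics/t1.png

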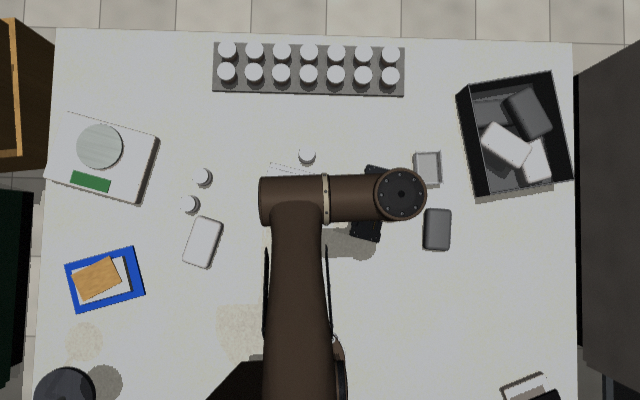

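The wrist picture shows the ball at (318,213) against a predicted (316,214), so the jig pose is good and the ball is centred. The top view shows a wrist link above the jig, so I'll check its clearance in the scene view.

```bash
python3 - <<'E'
from h import *
import cv2
c=capture("scene"); a=c["pixels"][60:290,180:480]; cv2.imwrite("pics/s1.png",cv2.resize(a,None,fx=2.6,fy=2.6,interpolation=cv2.INTER_CUBIC))
print("h=0"); rows([(.4875,-.1587,.083)])
E
```

```text
h=0
[-0.008 -0.006  1.451] [0.02 0.02 0.02]
```

View pics/s1.png

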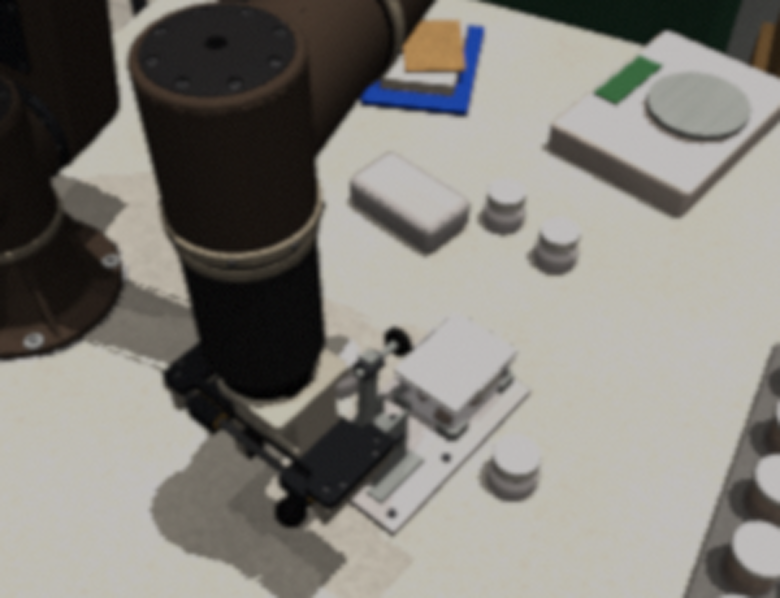

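The scene view shows the wrist is well above the clamp and the ball sits below the open fingers, so there's plenty of clearance. Now I'll descend and grasp.

Call:
apply_moves --rows '[{"tx": 0,"ty": 0,"tz": 0.5,"rx": 0,"ry": 0,"rz": 0},{"tx": 0,"ty": 0,"tz": 1.0,"rx": 0,"ry": 0,"rz": 0},{"tx": 0,"ty": 0,"tz": 1.45,"rx": 0,"ry": 0,"rz": 0},{"tx": 0,"ty": 0,"tz": 1.45,"rx": 0,"ry": 0,"rz": 0}]'

```text
clock: 2.0
tcp_pos: [0.4856, -0.1598, 0.0819]
ee_rot: [-0.623, 0.782, 0.002, -0.001]
contact_force: [-0.1, 0.3, 0.5]
gripper_width: 0.0699
```

Call:
apply_moves --rows '[{"tx": 0,"ty": 0,"tz": 0,"rx": 0,"ry": 0,"rz": 0},{"tx": 0,"ty": 0,"tz": 0,"rx": 0,"ry": 0,"rz": 0},{"tx": 0,"ty": 0,"tz": 0,"rx": 0,"ry": 0,"rz": 0},{"tx": 0,"ty": 0,"tz": 0,"rx": 0,"ry": 0,"rz": 0}]' --claw 20 --force 25

```text
clock: 2.5
tcp_pos: [0.4859, -0.1598, 0.0825]
ee_rot: [-0.623, 0.782, 0.002, -0.001]
contact_force: [0.6, 0.0, -0.0]
gripper_width: 0.0357
```

```bash
python3 - <<'E'
from h import *
import cv2
o=st()
c=capture("wrist"); cv2.imwrite("pics/w2.png",c["pixels"])
p=J(Q,(-.075,0,.083)); ux=np.array([np.cos(Q[2]),np.sin(Q[2]),0])
for h in [.15,.3,.45,.6,.75,.9,1.05,1.2,1.35,1.5,1.62]:
    print(h,end=' '); rows([p+.12*np.array([-np.cos(h)*ux[0],-np.cos(h)*ux[1],np.sin(h)])])
E
```

```text
2.5 [ 0.4859 -0.1598  0.0825] [ 0.6  0.  -0. ] 0.0357 [ 0.06  0.27 -0.55 -0.   -0.75 -0.29]
0.15 [-0.048 -0.023 -0.311] [0.05 0.01 0.01]
0.3 [-0.115 -0.021 -0.603] [0.05 0.01 0.01]
0.45 [-0.225 -0.02  -0.882] [0.05 0.01 0.01]
0.6 [-0.376 -0.019 -1.141] [0.05 0.01 0.01]
0.75 [-0.563 -0.018 -1.375] [0.05 0.01 0.01]
0.9 [-0.783 -0.017 -1.578] [0.05 0.01 0.01]
1.05 [-1.032 -0.017 -1.746] [0.05 0.01 0.01]
1.2 [-1.302 -0.016 -1.875] [0.05 0.01 0.01]
1.35 [-1.589 -0.016 -1.962] [0.05 0.01 0.01]
1.5 [-1.886 -0.016 -2.005] [0.05 0.01 0.01]
1.62 [-2.126 -0.016 -2.007] [0.05 0.01 0.01]
```

View pics/w2.png

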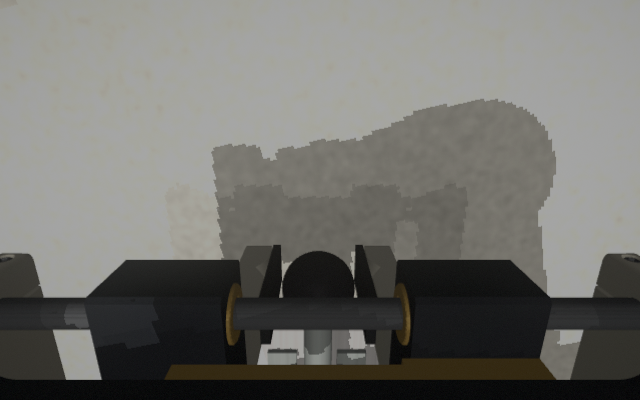

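The wrist view shows the ball at (318,275) between the fingers with a small gap left, so they're still closing. I'll let them finish.

Call:
apply_moves --rows '[{"tx": 0,"ty": 0,"tz": 0,"rx": 0,"ry": 0,"rz": 0},{"tx": 0,"ty": 0,"tz": 0,"rx": 0,"ry": 0,"rz": 0},{"tx": 0,"ty": 0,"tz": 0,"rx": 0,"ry": 0,"rz": 0}]'

```text
clock: 2.92
tcp_pos: [0.4858, -0.1598, 0.0823]
ee_rot: [-0.623, 0.782, 0.002, -0.001]
contact_force: [-0.1, -0.4, -0.3]
gripper_width: 0.0305
```

Call:
apply_moves --rows '[{"tx": -0.01,"ty": 0,"tz": -0.2,"rx": 0,"ry": 0,"rz": 0},{"tx": -0.04,"ty": 0,"tz": -0.4,"rx": 0,"ry": 0,"rz": 0},{"tx": -0.09,"ty": 0,"tz": -0.59,"rx": 0,"ry": 0,"rz": 0},{"tx": -0.16,"ty": 0,"tz": -0.78,"rx": 0,"ry": 0,"rz": 0},{"tx": -0.16,"ty": 0,"tz": -0.78,"rx": 0,"ry": 0,"rz": 0}]'

```text
clock: 3.55
tcp_pos: [0.4881, -0.1502, 0.1302]
ee_rot: [-0.623, 0.782, 0.002, -0.001]
contact_force: [-1.2, 0.7, -0.3]
gripper_width: 0.0305
```

```bash
cat >> h.py <<'E'
P0=np.array([.4858,-.1598,.0823])
def arc(hs):
    ux=np.array([np.cos(Q[2]),np.sin(Q[2]),0]); o=observe(); d=o["tcp_pos"]-P0
    print("in jig x,z mm rel grasp",d@ux*1e3,d[2]*1e3,"h~",np.arctan2(d[2],.12-d@ux), "r",np.hypot(d[2],.12-d@ux))
    for h in hs: print(h,end=' '); rows([P0+.12*((1-np.cos(h))*ux+np.array([0,0,np.sin(h)]))])
E
python3 - <<'E'
from h import *
import cv2
st(); arc([.5,.6,.7,.8,.9])
c=capture("wrist"); cv2.imwrite("pics/w3.png",c["pixels"])
E
```

```text
3.55 [ 0.4881 -0.1502  0.1302] [-1.2  0.7 -0.3] 0.0305 [ 0.08  0.21 -0.5  -0.   -0.87 -0.31]
in jig x,z mm rel grasp 9.907279745204852 47.89403612832029 h~ 0.4103384375189981 r 0.12005934261756321
0.5 [-0.08   0.002 -0.161] [0.05 0.02 0.01]
0.6 [-0.185  0.003 -0.331] [0.05 0.02 0.01]
0.7 [-0.306  0.003 -0.49 ] [0.05 0.02 0.01]
0.8 [-0.442  0.004 -0.636] [0.05 0.02 0.01]
0.9 [-0.593  0.004 -0.768] [0.05 0.02 0.01]
```

View pics/w3.png

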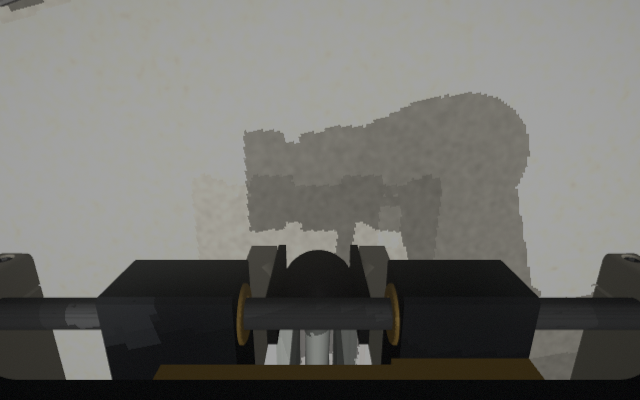

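The wrist view shows the ball still held at (318,275), with the rod rising towards it. I'll continue the arc.

Call:
apply_moves --rows '[{"tx": -0.08,"ty": 0,"tz": -0.16,"rx": 0,"ry": 0,"rz": 0},{"tx": -0.185,"ty": 0,"tz": -0.33,"rx": 0,"ry": 0,"rz": 0},{"tx": -0.305,"ty": 0,"tz": -0.49,"rx": 0,"ry": 0,"rz": 0},{"tx": -0.44,"ty": 0,"tz": -0.635,"rx": 0,"ry": 0,"rz": 0},{"tx": -0.59,"ty": 0,"tz": -0.77,"rx": 0,"ry": 0,"rz": 0}]'

```text
clock: 4.22
tcp_pos: [0.4963, -0.1154, 0.1766]
ee_rot: [-0.623, 0.782, 0.002, -0.001]
contact_force: [0.8, -0.7, -2.3]
gripper_width: 0.0303
```

```bash
python3 - <<'E'
from h import *
st(); arc([.9,1,1.1,1.2,1.3])
E
```

```text
4.225 [ 0.4963 -0.1154  0.1766] [ 0.8 -0.7 -2.3] 0.0303 [ 0.16  0.15 -0.45 -0.   -0.98 -0.38]
in jig x,z mm rel grasp 45.65016086126386 94.31765778669187 h~ 0.9032353966349345 r 0.12009878912929745
0.9 [0.004 0.004 0.005] [0.05 0.01 0.01]
1 [-0.159  0.005 -0.111] [0.05 0.01 0.01]
1.1 [-0.332  0.005 -0.21 ] [0.05 0.01 0.01]
1.2 [-0.515  0.005 -0.292] [0.05 0.01 0.01]
1.3 [-0.705  0.005 -0.354] [0.05 0.01 0.01]
```

Call:
apply_moves --rows '[{"tx": -0.16,"ty": 0,"tz": -0.11,"rx": 0,"ry": 0,"rz": 0},{"tx": -0.33,"ty": 0,"tz": -0.21,"rx": 0,"ry": 0,"rz": 0},{"tx": -0.515,"ty": 0,"tz": -0.29,"rx": 0,"ry": 0,"rz": 0},{"tx": -0.705,"ty": 0,"tz": -0.355,"rx": 0,"ry": 0,"rz": 0}]'

```text
clock: 4.72
tcp_pos: [0.5062, -0.0736, 0.1985]
ee_rot: [-0.623, 0.782, 0.002, -0.001]
contact_force: [0.8, -4.0, -0.5]
gripper_width: 0.0307
```

```bash
python3 - <<'E'
from h import *
import cv2
st(); arc([1.3,1.4,1.5,1.57,1.62,1.65])
c=capture("scene"); a=c["pixels"][60:290,180:480]; cv2.imwrite("pics/s2.png",cv2.resize(a,None,fx=2.6,fy=2.6,interpolation=cv2.INTER_CUBIC))
E
```

```text
4.725 [ 0.5062 -0.0736  0.1985] [ 0.8 -4.  -0.5] 0.0307 [ 0.24  0.13 -0.41 -0.   -1.03 -0.46]
in jig x,z mm rel grasp 88.6216423968898 116.20057585910813 h~ 1.307050787118442 r 0.12036268174088266
1.3 [0.012 0.008 0.01 ] [0.04 0.01 0.02]
1.4 [-0.183  0.008 -0.034] [0.04 0.01 0.02]
1.5 [-0.382  0.008 -0.058] [0.04 0.01 0.02]
1.57 [-0.521  0.008 -0.063] [0.04 0.01 0.02]
1.62 [-0.621  0.008 -0.06 ] [0.04 0.01 0.02]
1.65 [-0.681  0.008 -0.056] [0.04 0.01 0.02]
```

View pics/s2.png

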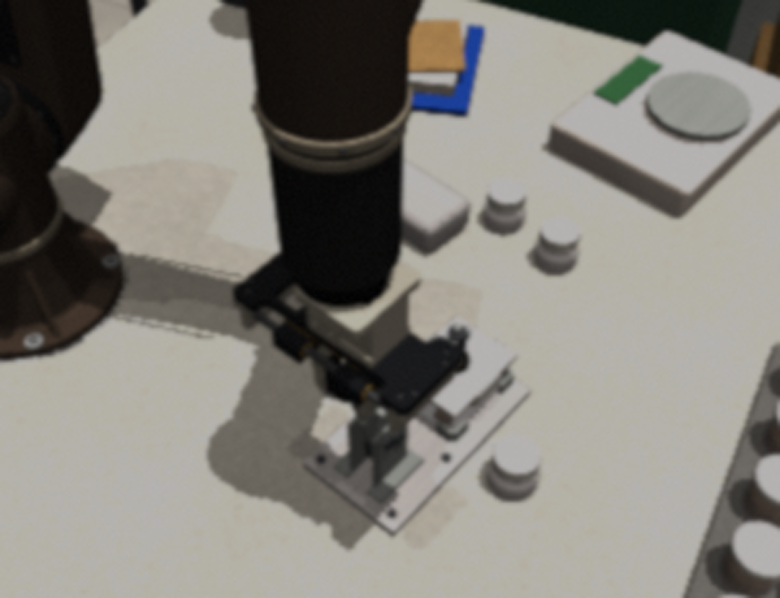

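The scene view shows the foot reaching the lid at about (458,345). Next I'll go over centre to the stop.

Call:
apply_moves --rows '[{"tx": -0.18,"ty": 0,"tz": -0.035,"rx": 0,"ry": 0,"rz": 0},{"tx": -0.38,"ty": 0,"tz": -0.06,"rx": 0,"ry": 0,"rz": 0},{"tx": -0.52,"ty": 0,"tz": -0.063,"rx": 0,"ry": 0,"rz": 0},{"tx": -0.62,"ty": 0,"tz": -0.06,"rx": 0,"ry": 0,"rz": 0},{"tx": -0.64,"ty": 0,"tz": -0.06,"rx": 0,"ry": 0,"rz": 0}]'

```text
clock: 5.4
tcp_pos: [0.5156, -0.0341, 0.2028]
ee_rot: [-0.624, 0.782, 0.002, 0.0]
contact_force: [-0.8, -1.3, 6.1]
gripper_width: 0.0307
```

```bash
python3 - <<'E'
from h import *
import cv2
st(); arc([1.62,1.66])
c=capture("scene"); a=c["pixels"][150:290,260:440]; cv2.imwrite("pics/s3.png",cv2.resize(a,None,fx=4.2,fy=4.2,interpolation=cv2.INTER_CUBIC))
E
```

```text
5.4 [ 0.5156 -0.0341  0.2028] [-0.8 -1.3  6.1] 0.0307 [ 0.31  0.14 -0.4  -0.   -1.04 -0.53]
in jig x,z mm rel grasp 129.19870673486375 120.46359854814519 h~ 1.6470093070325549 r 0.12081429874299944
1.62 [0.055 0.013 0.01 ] [0.03 0.03 0.03]
1.66 [-0.025  0.013  0.016] [0.03 0.03 0.03]
```

View pics/s3.png

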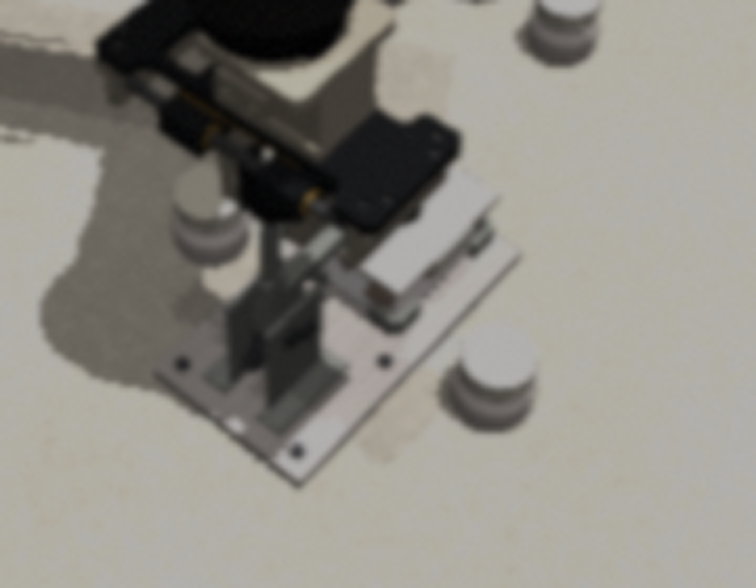

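The picture shows the clamp shut with the lid low on the tub around (430,240), though the gripper partly hides it. I'll nudge a little further to confirm the handle is at the stop.

Call:
apply_moves --rows '[{"tx": -0.06,"ty": 0,"tz": 0.02,"rx": 0,"ry": 0,"rz": 0},{"tx": -0.1,"ty": 0,"tz": 0.02,"rx": 0,"ry": 0,"rz": 0},{"tx": -0.1,"ty": 0,"tz": 0.02,"rx": 0,"ry": 0,"rz": 0}]'

```text
clock: 5.82
tcp_pos: [0.516, -0.0319, 0.2024]
ee_rot: [-0.624, 0.782, -0.0, -0.003]
contact_force: [-2.7, -23.1, 10.1]
gripper_width: 0.0305
```

```bash
python3 - <<'E'
from h import *
import cv2
st(); arc([1.62])
c=capture("scene"); cv2.imwrite("pics/s4f.png",c["pixels"]);a=c["pixels"][150:290,260:440]; cv2.imwrite("pics/s4.png",cv2.resize(a,None,fx=4.2,fy=4.2,interpolation=cv2.INTER_CUBIC))
c=capture("wrist"); cv2.imwrite("pics/w4.png",c["pixels"])
for nm,z0 in (("open",.012+.055),("home",.012+.046)):
    print(nm,[np.round((proj("scene",J(Q,(.06+sx*.055,sy*.043,z0+.005)))-[260,150])*4.2) for sx,sy in [(1,-1),(-1,-1),(-1,1),(1,1)]])
E
```

```text
5.825 [ 0.516  -0.0319  0.2024] [ -2.7 -23.1  10.1] 0.0305 [ 0.32  0.14 -0.4   0.   -1.04 -0.55]
in jig x,z mm rel grasp 131.39629813501753 120.14517055281117 h~ 1.6653677736650647 r 0.1206844547501719
1.62 [0.092 0.011 0.005] [ 0.04 -0.05  0.03]
open [array([498., 184.]), array([397., 285.]), array([295., 216.]), array([397., 122.])]
home [array([497., 192.]), array([397., 293.]), array([295., 225.]), array([397., 130.])]
```

View pics/s4.png

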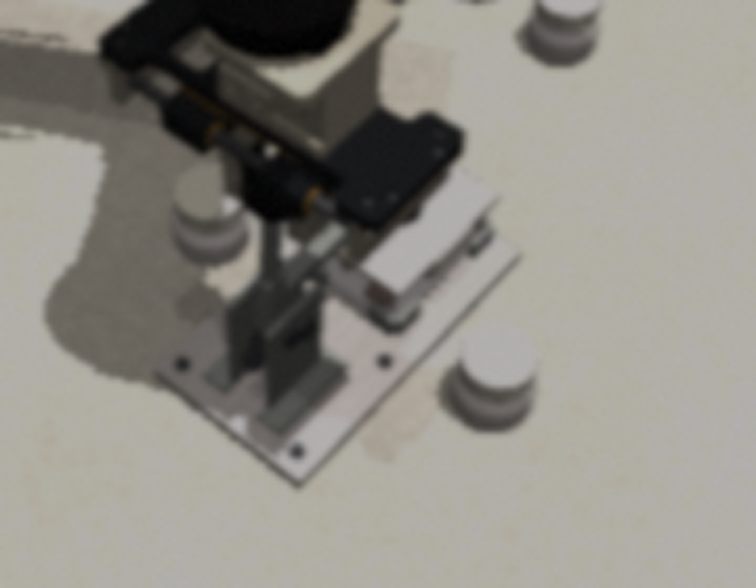

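View pics/w4.png

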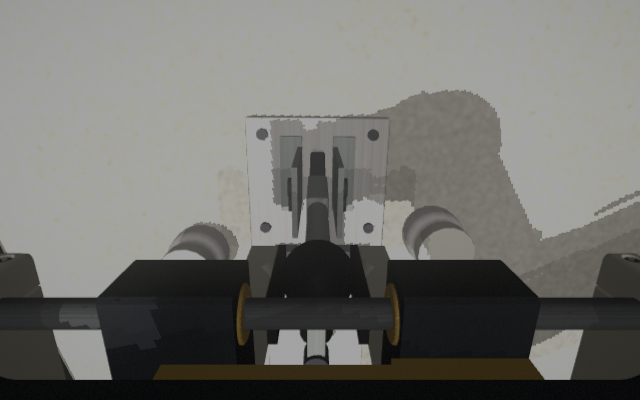

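The −23 N reaction shows the handle is at its stop. The lid corners at (497,200) and (393,300) match the snapped-home prediction within the known bias. Now I'll swing back.

```bash
python3 - <<'E'
from h import *
arc([1.6,1.5,1.4,1.3,1.2])
E
```

```text
in jig x,z mm rel grasp 131.40258556096438 120.17683184937651 h~ 1.6653948580746492 r 0.12071656833603427
1.6 [0.132 0.011 0.004] [ 0.04 -0.05  0.02]
1.5 [0.331 0.012 0.009] [ 0.04 -0.05  0.02]
1.4 [0.53  0.012 0.034] [ 0.04 -0.05  0.02]
1.3 [0.725 0.012 0.079] [ 0.04 -0.05  0.02]
1.2 [0.914 0.013 0.143] [ 0.04 -0.05  0.02]
```

Call:
apply_moves --rows '[{"tx": 0.13,"ty": 0,"tz": 0,"rx": 0,"ry": 0,"rz": 0},{"tx": 0.33,"ty": 0,"tz": 0.01,"rx": 0,"ry": 0,"rz": 0},{"tx": 0.53,"ty": 0,"tz": 0.035,"rx": 0,"ry": 0,"rz": 0},{"tx": 0.725,"ty": 0,"tz": 0.08,"rx": 0,"ry": 0,"rz": 0},{"tx": 0.915,"ty": 0,"tz": 0.145,"rx": 0,"ry": 0,"rz": 0}]'

```text
clock: 6.55
tcp_pos: [0.5034, -0.0857, 0.1931]
ee_rot: [-0.623, 0.782, 0.001, -0.003]
contact_force: [1.6, 3.7, -7.5]
gripper_width: 0.0307
```

```bash
python3 - <<'E'
from h import *
st();arc([1.15,1.05,.95,.85,.75])
E
```

```text
6.55 [ 0.5034 -0.0857  0.1931] [ 1.6  3.7 -7.5] 0.0307 [ 0.22  0.14 -0.42  0.   -1.02 -0.44]
in jig x,z mm rel grasp 76.18026809625907 110.76613038470546 h~ 1.194083718894321 r 0.11911886729027145
1.15 [0.087 0.008 0.021] [ 0.05 -0.04  0.02]
1.05 [0.264 0.008 0.112] [ 0.05 -0.04  0.02]
0.95 [0.432 0.008 0.221] [ 0.05 -0.04  0.02]
0.85 [0.588 0.007 0.346] [ 0.05 -0.04  0.02]
0.75 [0.731 0.007 0.485] [ 0.05 -0.04  0.02]
```

Call:
apply_moves --rows '[{"tx": 0.09,"ty": 0,"tz": 0.03,"rx": 0,"ry": 0,"rz": 0},{"tx": 0.265,"ty": 0,"tz": 0.11,"rx": 0,"ry": 0,"rz": 0},{"tx": 0.43,"ty": 0,"tz": 0.22,"rx": 0,"ry": 0,"rz": 0},{"tx": 0.59,"ty": 0,"tz": 0.345,"rx": 0,"ry": 0,"rz": 0},{"tx": 0.73,"ty": 0,"tz": 0.485,"rx": 0,"ry": 0,"rz": 0}]'

```text
clock: 7.18
tcp_pos: [0.4933, -0.1284, 0.1635]
ee_rot: [-0.623, 0.782, 0.001, -0.003]
contact_force: [0.9, 5.7, -3.6]
gripper_width: 0.0306
```

```bash
python3 - <<'E'
from h import *
st();arc([.65,.55,.45,.35,.25,.15,.05,0])
E
```

```text
7.175 [ 0.4933 -0.1284  0.1635] [ 0.9  5.7 -3.6] 0.0306 [ 0.13  0.17 -0.46  0.   -0.95 -0.36]
in jig x,z mm rel grasp 32.28064705999407 81.20788050363488 h~ 0.7468712173873902 r 0.11953829819813384
0.65 [0.13  0.003 0.143] [ 0.05 -0.03  0.02]
0.55 [0.242 0.002 0.309] [ 0.05 -0.03  0.02]
0.45 [0.337 0.002 0.485] [ 0.05 -0.03  0.02]
0.35 [0.415 0.001 0.669] [ 0.05 -0.03  0.02]
0.25 [0.473 0.    0.86 ] [ 0.05 -0.03  0.02]
0.15 [ 5.120e-01 -1.000e-03  1.056e+00] [ 0.05 -0.03  0.02]
0.05 [ 0.532 -0.002  1.255] [ 0.05 -0.03  0.02]
0 [ 0.534 -0.002  1.355] [ 0.05 -0.03  0.02]
```

Call:
apply_moves --rows '[{"tx": 0.13,"ty": 0,"tz": 0.145,"rx": 0,"ry": 0,"rz": 0},{"tx": 0.24,"ty": 0,"tz": 0.31,"rx": 0,"ry": 0,"rz": 0},{"tx": 0.335,"ty": 0,"tz": 0.485,"rx": 0,"ry": 0,"rz": 0},{"tx": 0.415,"ty": 0,"tz": 0.67,"rx": 0,"ry": 0,"rz": 0},{"tx": 0.475,"ty": 0,"tz": 0.86,"rx": 0,"ry": 0,"rz": 0}]'

```text
clock: 7.8
tcp_pos: [0.4866, -0.1566, 0.1114]
ee_rot: [-0.623, 0.782, 0.001, -0.003]
contact_force: [-1.2, 4.3, 1.3]
gripper_width: 0.0303
```

```bash
python3 - <<'E'
from h import *
st();arc([.15,.07,0])
E
```

```text
7.8 [ 0.4866 -0.1566  0.1114] [-1.2  4.3  1.3] 0.0303 [ 0.07  0.23 -0.52  0.   -0.82 -0.3 ]
in jig x,z mm rel grasp 3.248662808911634 29.071455410013673 h~ 0.24404026929253292 r 0.12031635074071864
0.15 [0.031 0.    0.186] [ 0.05 -0.04  0.02]
0.07 [ 0.048 -0.001  0.345] [ 0.05 -0.04  0.02]
0 [ 0.053 -0.001  0.485] [ 0.05 -0.04  0.02]
```

Call:
apply_moves --rows '[{"tx": 0.03,"ty": 0,"tz": 0.185,"rx": 0,"ry": 0,"rz": 0},{"tx": 0.045,"ty": 0,"tz": 0.345,"rx": 0,"ry": 0,"rz": 0},{"tx": 0.05,"ty": 0,"tz": 0.47,"rx": 0,"ry": 0,"rz": 0},{"tx": 0.05,"ty": 0,"tz": 0.47,"rx": 0,"ry": 0,"rz": 0}]'

```text
clock: 8.3
tcp_pos: [0.4857, -0.16, 0.0827]
ee_rot: [-0.623, 0.782, 0.001, -0.003]
contact_force: [0.9, -4.7, -0.5]
gripper_width: 0.0307
```

Call:
apply_moves --rows '[{"tx": 0,"ty": 0,"tz": 0,"rx": 0,"ry": 0,"rz": 0},{"tx": 0,"ty": 0,"tz": 0,"rx": 0,"ry": 0,"rz": 0},{"tx": 0,"ty": 0,"tz": 0,"rx": 0,"ry": 0,"rz": 0},{"tx": 0,"ty": 0,"tz": 0,"rx": 0,"ry": 0,"rz": 0},{"tx": 0,"ty": 0,"tz": 0,"rx": 0,"ry": 0,"rz": 0}]' --claw 70

```text
clock: 8.93
tcp_pos: [0.4857, -0.1599, 0.0827]
ee_rot: [-0.623, 0.782, 0.001, -0.003]
contact_force: [-0.3, -1.0, -0.0]
gripper_width: 0.069
```

```bash
python3 - <<'E'
from h import *
import cv2
st()
c=capture("wrist"); cv2.imwrite("pics/w5.png",c["pixels"])
E
```

```text
8.925 [ 0.4857 -0.1599  0.0827] [-0.3 -1.  -0. ] 0.069 [ 0.07  0.27 -0.55  0.   -0.75 -0.29]
```

View pics/w5.png

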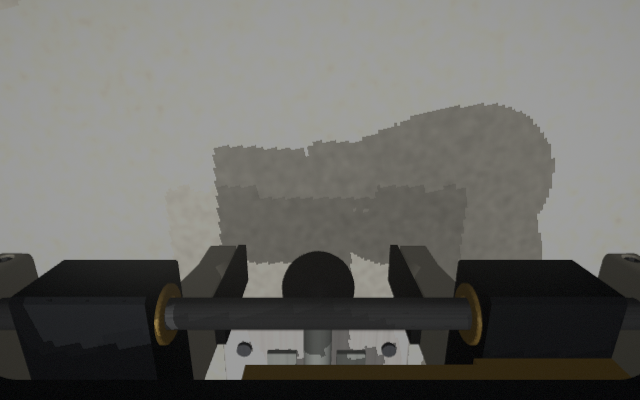

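The fingers are open and the ball at (318,285) is free. I'll retract upwards, then back away from the jig.

Call:
apply_moves --rows '[{"tx": 0,"ty": 0,"tz": -0.5,"rx": 0,"ry": 0,"rz": 0},{"tx": 0,"ty": 0,"tz": -1.2,"rx": 0,"ry": 0,"rz": 0},{"tx": 0,"ty": 0,"tz": -2.0,"rx": 0,"ry": 0,"rz": 0},{"tx": 0.6,"ty": 0,"tz": -2.7,"rx": 0,"ry": 0,"rz": 0},{"tx": 1.4,"ty": 0,"tz": -3,"rx": 0,"ry": 0,"rz": 0}]'

```text
clock: 9.6
tcp_pos: [0.469, -0.2419, 0.2662]
ee_rot: [-0.624, 0.781, -0.001, -0.002]
contact_force: [0.6, -0.8, -0.7]
gripper_width: 0.07
```

Call:
apply_moves --rows '[{"tx": 0.8,"ty": 0,"tz": 0,"rx": 0,"ry": 0,"rz": 0},{"tx": 1.6,"ty": 0,"tz": 0,"rx": 0,"ry": 0,"rz": 0},{"tx": 2.4,"ty": 0,"tz": 0,"rx": 0,"ry": 0,"rz": 0},{"tx": 2.4,"ty": 0,"tz": 0,"rx": 0,"ry": 0,"rz": 0},{"tx": 2.4,"ty": 0,"tz": 0,"rx": 0,"ry": 0,"rz": 0}]'

```text
clock: 10.22
tcp_pos: [0.437, -0.3823, 0.2664]
ee_rot: [-0.624, 0.781, -0.001, -0.002]
contact_force: [1.2, 0.7, -0.6]
gripper_width: 0.0697
```

```bash
python3 - <<'E'
from h import *
import cv2
st()
a=capture("top")["pixels"];cv2.imwrite("pics/t6f.png",a); a=a[140:245,250:385]; cv2.imwrite("pics/t6.png",cv2.resize(a,None,fx=5.5,fy=5.5,interpolation=cv2.INTER_CUBIC))
a=capture("scene")["pixels"][170:280,275:405]; cv2.imwrite("pics/s6.png",cv2.resize(a,None,fx=5.4,fy=5.4,interpolation=cv2.INTER_CUBIC))
for nm,z0 in (("open",.012+.055),("home",.012+.046)):
    print(nm,[np.round((proj("scene",J(Q,(.06+sx*.055,sy*.043,z0+.005)))-[275,170])*5.4) for sx,sy in [(1,-1),(-1,-1),(-1,1),(1,1)]])
E
```

```text
10.225 [ 0.437  -0.3823  0.2664] [ 1.2  0.7 -0.6] 0.0697 [-0.38  0.19 -0.18  0.   -1.2   0.16]
open [array([559., 128.]), array([430., 259.]), array([299., 170.]), array([430.,  48.])]
home [array([558., 139.]), array([429., 269.]), array([299., 181.]), array([429.,  59.])]
```

View pics/t6.png

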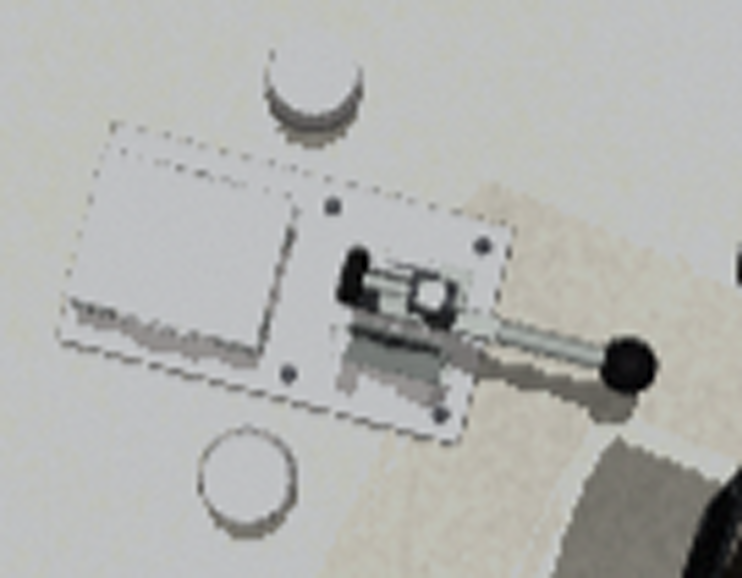

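View pics/s6.png

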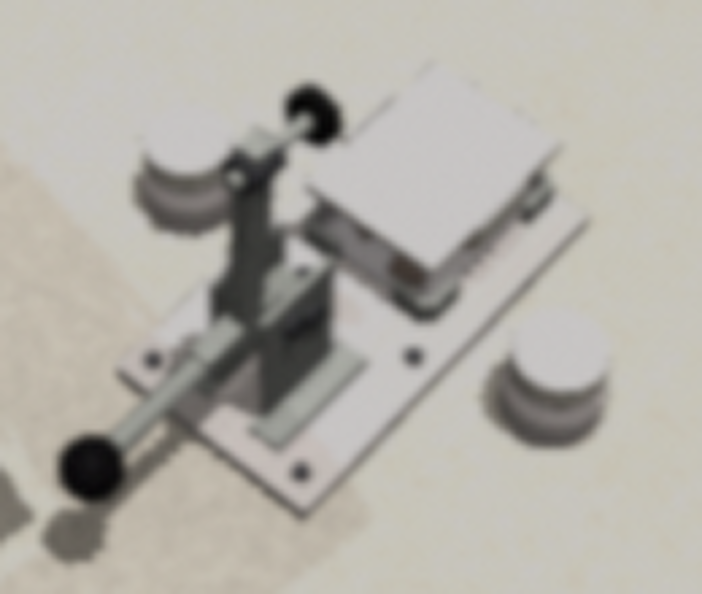

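View pics/t6f.png

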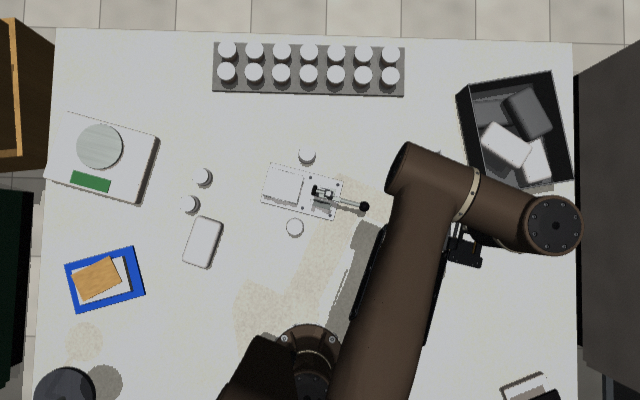

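The clamp is open with the ball at its start pixel, and the pots haven't moved. I'll measure how far the lid dropped by comparing before and after.

```bash
python3 - <<'E'
import cv2,numpy as np
a=cv2.imread("pics/scenec.png")[40:330,280:620]; b=cv2.imread("pics/s6.png")[40:330,280:620]
cv2.imwrite("pics/cmp.png",cv2.resize(np.hstack([a,b]),None,fx=1.17,fy=1.17))
# column edge profile: lower-front edges of lid in gray gradient
for x in (100,120,185,200,220): # crop cols
    for n,i in (("before",a),("after",b)):
        g=cv2.cvtColor(i,cv2.COLOR_BGR2GRAY).astype(float); g/=g[60:120,120:180].mean()
        col=g[:,x-2:x+3].mean(1); d=col[6:]-col[:-6]; k=100+np.argmin(d[100:]); print(x,n,k+3,round(d[k],2),end=' | ')
    print()
E
```

```text
100 before 186 -0.19 | 100 after 194 -0.21 | 
120 before 198 -0.18 | 120 after 209 -0.27 | 
185 before 192 -0.19 | 185 after 200 -0.21 | 
200 before 179 -0.22 | 200 after 187 -0.23 | 
220 before 161 -0.18 | 220 after 170 -0.17 |
```

View pics/cmp.png

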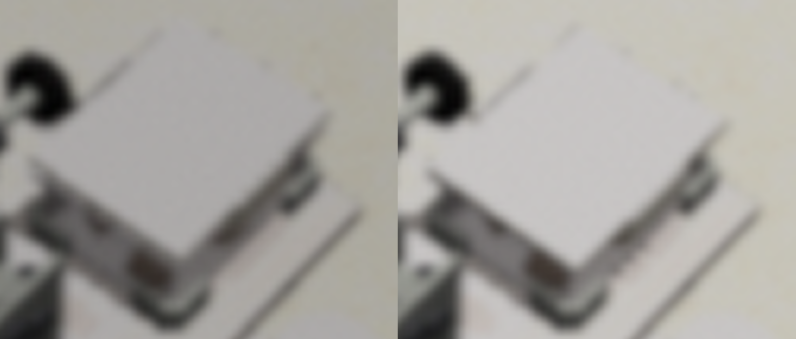

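The front edges of the lid dropped evenly by 8–11 enlarged px, about 7–9 mm where 9 mm is nominal, so the lid is snapped on. I'll hand in the job.

```bash
python3 -c "
from bench import *
print(job_done())"
```

```text
the job is handed in; nothing more can be done
None
```

I swung the clamp over centre to its locked stop, swung the handle fully back, let go and retreated. I handed the job in at about 10.3 s on the robot's clock. No verdict is reported, so these are my own checks:

- **Locking:** at the stop the handle pushed back with about 23 N, with the gripper at an arc angle of about 1.66 rad. I could not read the handle joint or the foot's force on the lid directly.
- **Lid:** both front edges dropped evenly by about 7–9 mm (9 mm nominal), so it is level and snapped on. This comes from pixel edges in a blurry enlarged picture, so it is only good to about 1–2 mm.
- **Clamp and tub:** the ball is back at its starting pixel, the clamp arm is upright and the tub is in the nest.
- **Other things:** the two pots beside the jig, the two to the left and the light parcel look unmoved. The arm hid the spare tub and the dark parcel in the last picture. The gripper passed about 0.2 m above that area with no contact force.
- **Contact:** the gripper is empty and clear of everything, and force readings at the end were at noise level.

One move call was refused at the start because each row needs all six numbers; nothing moved.

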